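# Register a slate plaque on the setting-out board and lay the try square to it

## Robot

A 6-joint arm with a two-finger parallel gripper is mounted at the origin on the work surface. World frame = base frame: x ahead of the robot, y to its left, z up, the work surface at z = 0. Lengths are in mm, angles in rad, forces in N, time in s.
With the tool pointing down it reaches from about 300 to 850 mm from the base axis. Payload 4.2 kg.
Tool frame: the origin (TCP) lies midway between the tips of the shut fingers; the grasp point (between the pads) lies 19 mm behind it; z points along the fingers, y is the line along which they close (so a half turn about z gives the same grasp; the last joint's range is limited). The gripper opens to 91 mm and grips with 3 to 60 N. Pads are 32 mm wide; open, the fingers measure 118 mm over their backs; the gripper's body (76 mm by 178 mm) begins 60 mm behind the grasp point.
Start: joints at [1.298, 0.32, 1.565, -0, 1.257, -0.02], TCP at [143.818, 556.74, 213.976] pointing down, gripper open.
Joint ranges: [-3.11, 3.11], [-0.84, 2.01], [0.21, 2.61], [-1.34, 4.49], [0.05, 2.63], [-2.56, 2.56]. Speed limits (rad/s): [2.57, 2.57, 3.14, 3.14, 3.14, 3.14].

## Interface

Orientations are given as [roll, pitch, yaw] about the fixed x, y, z axes, in that order (R = Rz(yaw) Ry(pitch) Rx(roll)).
In Python, from cell import r gives the robot as it stands. Calls block until the motion is done:
- r.move_to(position, orientation): joint-space move of the TCP to a pose.
- r.move_straight(position, v=150, attitude=None): straight line of the TCP; attitude=None keeps the orientation; v is the mean speed in mm/s.
- r.move_joints(angles): joint-space move.
- r.grip(opening, squeeze=None): opening from 0.0 (shut) to 1.0 (fully open); squeeze is the grip in N (None keeps the last); returns when the fingers have stopped.
- r.pause(seconds).
- r.ik(position, orientation): joint angles nearest the present ones, or None.
- r.get_state(): the state.
- r.snapshot(name): name is "scene" or "top" or "wrist"; returns (picture, depth): 384x512x3 uint8, red, green, blue; 384x512 float32, mm along the optical axis (not along the pixel's ray), 0 where there is no reading.
- r.camera_params(name): a dict with "fx", "fy", "cx", "cy" (pixels), "R" (3x3) and "t" (3): a world point X has camera coordinates R X + t. Camera axes: x right, y down, z forward; pixel columns grow to the right and rows downward; lengths in mm; the calibration is good to about 2 mm. A picture is of the moment at which its call begins: read the wrist's pose just before it. camera_params takes no time and is no camera call; for the wrist camera it gives the pose at the moment of the call.
A pose or a line that the arm cannot do raises r.IKError and nothing moves.
- r.close_job(): hands the job in; it is judged then, once.
Trained networks look in the newest picture that a camera, given by its name, has taken for a name from the list of things; names that differ only in an ending like _2 or _b are one class to them, and where a whole thing is asked for, a point or a joint stands for the part that bears it (a point fixed in the world has none). Each returns a list of dicts, best first, with "confidence" (0 to 1); they miss things now and then, are a little off and sometimes report something else, mostly with a low value. They report only what shows in the picture. A call takes as long as a camera call. They do not tell look-alikes from the thing itself.
- r.recognise(camera, thing): "rect" ([centre column, centre row, width, height] in pixels, round what is visible of it).
- r.tip_of(camera, thing): "pixel" ([column, row] in pixels: a listed point, or the origin of a listed thing).
The state is a dict: "clock": time; "q": joint angles; "dq": joint speeds; "tau": joint torques, N m; "tool_pos": TCP position; "eef_rot": TCP orientation; "ft_force": force on the tool from outside, world axes, zero at the start; "moment": the same for the moment, N m; "finger_gap": opening from 0.0 (shut) to 1.0 (fully open); "gripper_force": force on a finger pad.
Only numpy, scipy, OpenCV 4.12 (cv2) and the standard library are available. Lean on these libraries where they do the work, as an engineer would, in place of code of your own. Each camera call takes 0.05 s, during which the arm holds its last target. There are 200 camera calls.

## Task

Slide the slate plaque, flat on the setting-out board, hard up against both the back fence and the end stop. Once it is home, set the try square gently on the board in front of it, with its stock tight and flush along the plaque's near edge and its blade lying across the middle third of the face, ready to square off a guide line; the plaque must still be against both stops when you let go. Leave the palette, jar, mallet and rubbing block where they are.

Things in the scene. Friction and masses are not known exactly. Their poses are not given: they have to be found in the camera images.
- board: Setting-out board fixed to the bench: light plywood slab 270 (its x) by 340 (its y) by 18 mm thick, so its top is 18 mm above the bench. Two low aluminium strips, each 9 mm high and 20 mm wide, are screwed on top: back fence and end stop. Origin: centre of its underside; x points away from the robot to the fence, y left to the end stop. Its place and yaw (up to 9 degrees) vary.
- fence (a point): Middle of the back fence's near face, at the board's top (board x +113, y +10, z +18 mm; axes as the board's). The fence is the strip along the board's y at its far side; its near face runs from board y -115 to +135 mm.
- stop (a point): Middle of the end stop's inner (right) face, at the board's top (board x +58, y +125, z +18 mm; axes as the board's). The stop is the strip along the board's x at its left side; its inner face runs from board x +23 to +93 mm.
- corner (a point): Point on the board's top where the face lines of fence and stop meet (board x +113, y +125, z +18 mm); axes as the board's. The plaque's far left corner belongs here.
- plaque: Loose dark slate plaque with a thin gilt border line, 110 (its x) by 160 (its y) by 12 mm thick, about 0.6 kg, too wide to grasp, lying on the board clear of fence and stop, turned up to 17 degrees to the board. It stands 3 mm higher than both strips, so a square's blade passes over them. Origin: centre of its underside; x points to its far edge (for the fence), y to its left end (for the stop).
- plaque_far_left (a point): Far left bottom corner of the plaque (plaque x +55, y +80 mm).
- plaque_far_right (a point): Far right bottom corner of the plaque (plaque x +55, y -80 mm).
- plaque_left_end (a point): Middle of the bottom of the plaque's left end (plaque x 0, y +80 mm).
- square: Loose 0.39 kg try square lying flat on the bench, left or right of the board, blade pointing away from the robot. Origin: centre of the underside of its blue stock, which is 40 (its x) by 120 (its y) by 27 mm high and can be gripped across its 40 mm width at its middle. It stays level on its stock alone; centre of mass 14 mm in +x and 7 mm in +y from the origin. Blade: see blade_middle.
- stock_inner_left (a point): Left (blade) end of the stock's inner face, at mid height (square x +20, y +60, z +13.5 mm).
- stock_inner_right (a point): Right end of the stock's inner face, at mid height (square x +20, y -60, z +13.5 mm).
- blade_middle (a point): Middle of the underside of the square's steel blade (square x +90, y +44, z +12.5 mm). The blade, 32 mm wide and 2 mm thick, stands out 140 mm along +x from the stock's inner (+x) face at the stock's left (+y) end. With the stock standing on the board, the blade lies 0.5 mm over the plaque's face.
- palette: Loose white paint palette with two round wells, 170 by 80 by 26 mm, on the bench on the other side of the board from the square. Origin: centre of its underside. Leave alone.
- jar: Loose cream-coloured paint jar with a yellow lid, 72 mm across, 100 mm tall, beyond the board. Origin: centre of its underside. Leave alone.
- dummy: Loose carver's round mallet standing on its dark iron head, 76 mm across, handle up, 180 mm tall, beyond the board. Origin: centre of its underside. Leave alone.
- rubbing_block: Loose grey-green rubbing block 50 by 120 by 40 mm, lying beyond the board. Origin: centre of its underside. Leave alone.
There are look-alikes about, which are no part of the job. There is more than one size of the plaque; the job needs the larger. Leave any brown look-alike of the square alone.

How it is judged:
By the outcome, as a careful person would: the job done as asked, in the order asked, and still so for the second after the job is handed in, with the robot touching nothing.
It also fails if it takes over 69 s, if anything falls off the work surface, if the arm or the gripper's body presses on something with over 40 N, if the wrist force passes 120 N, or if a joint passes its speed limit or range.

## Working session

There is one attempt and no reset: what is moved stays moved. The work goes in short steps, each a Python script; the robot and the scene stay as the last script left them, time stands still between calls to the robot, and variables do not carry over. Pictures are saved under pics/ and viewed, at most 10 in all, crops included, and the job is handed in when it is done.

```bash
ls; mkdir -p pics; python3 - <<'E'
from cell import r
import cv2,numpy as np
for c in("scene","top"):
    p,d=r.snapshot(c); cv2.imwrite(f"pics/{c}0.png",p[...,::-1]); np.savez(f"{c}0.npz",p=p,d=d)
    k=r.camera_params(c); print(c,k)
    for t in["board","fence","stop","corner","plaque","plaque_far_left","plaque_far_right","plaque_left_end","square","stock_inner_left","stock_inner_right","blade_middle"]:
        print(t,[(np.round(x["pixel"]).tolist(),round(x["confidence"],2)) for x in r.tip_of(c,t)])
print(r.get_state())
E
```

```text
pics
scene {'fx': 412.14634971590044, 'fy': 412.14634971590044, 'cx': 261.31076033693995, 'cy': 186.46056883950573, 'R': array([[-0.87575433,  0.48269578,  0.00768991],
       [ 0.41374615,  0.75867591, -0.50321466],
       [-0.24873374, -0.43751074, -0.86412723]]), 't': array([ 483.75866368, -192.61184716, 1407.63815018])}
board [([258.0, 203.0], 0.6)]
fence [([227.0, 219.0], 0.97)]
stop [([258.0, 241.0], 0.89)]
corner [([241.0, 253.0], 0.76)]
plaque [([154.0, 193.0], 0.83), ([254.0, 202.0], 0.8)]
plaque_far_left [([139.0, 182.0], 0.95), ([244.0, 229.0], 0.81)]
plaque_far_right [([226.0, 183.0], 0.8), ([175.0, 188.0], 0.78)]
plaque_left_end [([136.0, 191.0], 0.88)]
square [([303.0, 102.0], 0.83), ([236.0, 108.0], 0.75), ([218.0, 126.0], 0.37)]
stock_inner_left [([240.0, 121.0], 0.82), ([294.0, 109.0], 0.55), ([259.0, 222.0], 0.32)]
stock_inner_right [([307.0, 89.0], 0.83), ([220.0, 99.0], 0.74)]
blade_middle [([216.0, 128.0], 0.73)]
top {'fx': 381.806399218459, 'fy': 381.806399218459, 'cx': 257.27770656029, 'cy': 194.77158649348945, 'R': array([[ 0.01580484, -0.999583  ,  0.02416694
[... 938 characters left out ...]
], 0.9), ([369.0, 189.0], 0.57)]
{'clock': 1.3, 'q': array([ 1.29799547e+00,  3.19595133e-01,  1.56451977e+00, -1.77667316e-05,
        1.25742246e+00, -1.99799761e-02]), 'dq': array([-0.0016025 ,  0.00023165, -0.00013894, -0.00161571, -0.00021448,
       -0.00132679]), 'tau': array([ 6.97035302e-04, -4.12366784e+01, -2.32240766e+01,  7.28222122e-02,
        3.73245450e-02,  1.69822300e-05]), 'tool_pos': array([143.82140147, 556.72103581, 213.97105282]), 'eef_rot': array([3.14153770e+00, 1.80031943e-05, 2.88877725e+00]), 'ft_force': array([-0.10031092,  0.282027  , -0.16440153]), 'moment': array([ 0.02618986, -0.06483173,  0.03439106]), 'gripper_force': 0.0, 'finger_gap': 1.0012934487378848}
```

View pics/top0.png

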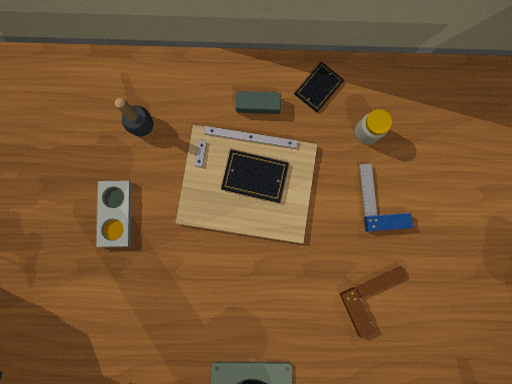

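View pics/scene0.png

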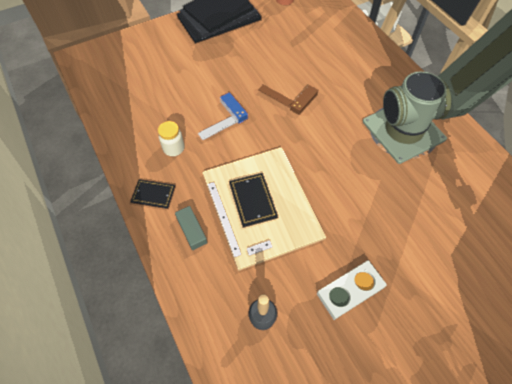

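Top view: the plaque could be the large one on the board (255,176) or the small one beyond it (319,87). The square could be the blue one (388,220) or the brown one (362,303). By the description I choose the plaque on the board and the blue square. Palette is at (114,214), jar (375,125), mallet (137,120), block (258,102). Next I'll take close-up wrist views of both choices.

```bash
cat > h.py <<'E'
from cell import r
import numpy as np, cv2
DOWN=lambda yaw:[np.pi,0,yaw]
def ray(k,px):
    R=np.array(k["R"]);d=R.T@np.array([(px[0]-k["cx"])/k["fx"],(px[1]-k["cy"])/k["fy"],1]);return -R.T@np.array(k["t"]),d
def at_z(k,px,z):
    c,d=ray(k,px);return c+d*(z-c[2])/d[2]
def meet(rays):
    A=0;b=0
    for c,d in rays:
        d=d/np.linalg.norm(d);P=np.eye(3)-np.outer(d,d);A=A+P;b=b+P@c
    X=np.linalg.solve(A,b);return X,[round(float(np.linalg.norm((np.eye(3)-np.outer(d,d)/(d@d))@(X-c))),1) for c,d in rays]
def proj(k,X):
    p=np.array(k["R"])@np.array(X)+k["t"];return np.array([k["fx"]*p[0]/p[2]+k["cx"],k["fy"]*p[1]/p[2]+k["cy"]])
def shot(name):
    k=r.camera_params("wrist");p,d=r.snapshot("wrist")
    cv2.imwrite(f"pics/{name}.png",p[...,::-1]);np.savez(name+".npz",p=p,d=d,**k);return k,p,d
E
python3 - <<'E'
from h import *
k=r.camera_params("top")
for n,p,z in[("board",(247,184),0),("plaque",(256,176),30),("square",(388,222),27),("jar",(375,125),90),("pal",(114,214),26),("mallet",(122,103),180),("corner",(206,136),18)]:print(n,at_z(k,p,z).round())
kw=r.camera_params("wrist");s=r.get_state()
print(kw["fx"],"cam", (-kw["R"].T@kw["t"]).round(),"fwd",kw["R"][2].round(2),"right",kw["R"][0].round(2),s["tool_pos"],s["eef_rot"])
import math
for q in[(420,0,350),(420,-290,330),(500,0,300)]:
  for y in (0,np.pi/2,np.pi,-np.pi/2): 
    j=r.ik(q,DOWN(y));print(q,round(y,2),None if j is None else np.round(j,2))
E
```

```text
board [564.  21.   0.]
plaque [581.  -2.  30.]
square [ 466. -352.   27.]
jar [ 708. -300.   90.]
pal [475. 364.  26.]
mallet [719. 306. 180.]
corner [689. 133.  18.]
333.47431143103927 cam [ 80. 574. 386.] fwd [ 0.23 -0.06 -0.97] right [ 0.25  0.97 -0.  ] [143.82140147 556.72103581 213.97105282] [3.14153770e+00 1.80031943e-05 2.88877725e+00]
(420, 0, 350) 0 [-0.03  0.01  1.61 -0.    1.52  1.54]
(420, 0, 350) 1.57 [-0.03  0.01  1.61  0.    1.52 -0.03]
(420, 0, 350) 3.14 [-0.03  0.01  1.61  0.    1.52 -1.6 ]
(420, 0, 350) -1.57 None
(420, -290, 330) 0 [-0.63  0.16  1.49 -0.    1.49  0.94]
(420, -290, 330) 1.57 [-0.63  0.16  1.49  0.    1.49 -0.63]
(420, -290, 330) 3.14 [-0.63  0.16  1.49  0.    1.49 -2.2 ]
(420, -290, 330) -1.57 [-0.63  0.16  1.49 -0.    1.49  2.51]
(500, 0, 300) 0 [-0.02  0.16  1.57 -0.    1.42  1.55]
(500, 0, 300) 1.57 [-0.02  0.16  1.57  0.    1.42 -0.02]
(500, 0, 300) 3.14 [-0.02  0.16  1.57  0.    1.42 -1.59]
(500, 0, 300) -1.57 None
```

```bash
cat > see.py <<'E'
from h import *
BP={"fence":(113,10,18),"stop":(58,125,18),"corner":(113,125,18),"board":(0,0,0)}
def views(tag,poses,things,corr={}):
    out={t:[] for t in things}
    for i,(p,yaw) in enumerate(poses):
        r.move_to(p,DOWN(yaw));r.pause(.3)
        k,_,_=shot(f"{tag}{i}")
        for t in things:
            f=r.tip_of("wrist",t)
            out[t].append((k,[(np.array(x["pixel"]),x["confidence"]) for x in f if x["confidence"]>.3]))
    return out
E
python3 - <<'E'
from see import *
import pickle
o1=views("b",[((540,40,270),np.pi),((540,-40,220),np.pi)],["fence","stop","corner","plaque","plaque_far_left","plaque_far_right","plaque_left_end"])
o2=views("s",[((440,-300,250),np.pi),((440,-350,200),np.pi)],["square","stock_inner_left","stock_inner_right","blade_middle"])
Z=dict(fence=18,stop=18,corner=18,plaque=18,plaque_far_left=18,plaque_far_right=18,plaque_left_end=18,square=0,stock_inner_left=13.5,stock_inner_right=13.5,blade_middle=12.5)
for o in(o1,o2):
  for t,v in o.items():
    for k,f in v: print(t,[(p.round(0).tolist(),round(c,2),at_z(k,p,Z[t])[:2].round(1).tolist()) for p,c in f])
    if all(f for _,f in v):
      X,e=meet([ray(k,f[0][0]) for k,f in v]);print("   tri",X.round(1),e)
print(r.get_state()["clock"])
a=[cv2.imread(f"pics/{n}.png") for n in("b1","s1")]
cv2.imwrite("pics/m1.png",cv2.resize(np.vstack(a),None,fx=.78,fy=.78))
E
```

```text
fence [([229.0, 263.0], 0.75, [678.7, 10.0])]
fence [([294.0, 282.0], 0.81, [680.9, 15.0])]
   tri [667.5  11.7  41.7] [0.2, 0.2]
stop [([323.0, 237.0], 0.94, [639.7, 138.4])]
stop [([397.0, 253.0], 0.97, [642.1, 138.5])]
   tri [640.2 137.8  19.7] [1.1, 1.1]
corner [([315.0, 272.0], 0.73, [691.2, 130.2])]
corner []
plaque [([218.0, 196.0], 0.64, [582.5, -2.3]), ([312.0, 271.0], 0.45, [690.6, 126.1])]
plaque [([284.0, 205.0], 0.94, [582.0, -0.6])]
   tri [580.2  -1.4  25.6] [0.4, 0.4]
plaque_far_left [([273.0, 245.0], 0.91, [652.2, 70.4])]
plaque_far_left []
plaque_far_right [([154.0, 222.0], 0.84, [619.1, -88.8])]
plaque_far_right [([211.0, 235.0], 0.97, [618.7, -86.9])]
   tri [615.5 -85.8  27.3] [0.4, 0.4]
plaque_left_end [([280.0, 208.0], 0.69, [599.4, 79.5])]
plaque_left_end [([210.0, 236.0], 0.64, [621.0, -88.2]), ([292.0, 280.0], 0.5, [677.9, 12.2]), ([396.0, 252.0], 0.49, [640.2, 137.0])]
   tri [377.3   9.6 695.6] [22.2, 22.2]
square [([209.0, 182.0], 0.94, [463.9, -352.8])]
square []
stock_inner_left [([255.0, 198.0], 0.8, [482.5, -293.9]), ([281.0, 41.0], 0.57, [296.9, -264.6])]
stock_inner_left [([343.0, 28.0], 0.94, [294.5, -258.6]), ([302.0, 208.0], 0.92, [481.3, -291.8])]
   tri [ 380.3 -320.3  354.4] [25.5, 25.5]
stock_inner_right [([166.0, 206.0], 0.66, [492.6, -407.1])]
stock_inner_right [([203.0, 220.0], 0.95, [494.8, -403.5])]
   tri [ 482.8 -398.1   48.2] [0.3, 0.3]
blade_middle [([248.0, 250.0], 0.81, [552.4, -302.7]), ([222.0, 54.0], 0.74, [311.3, -332.2])]
blade_middle [([267.0, 46.0], 0.87, [311.3, -333.3]), ([290.0, 266.0], 0.58, [552.2, -303.9])]
   tri [ 380.9 -324.1  401.1] [25.6, 25.6]
8.0583
```

View pics/m1.png

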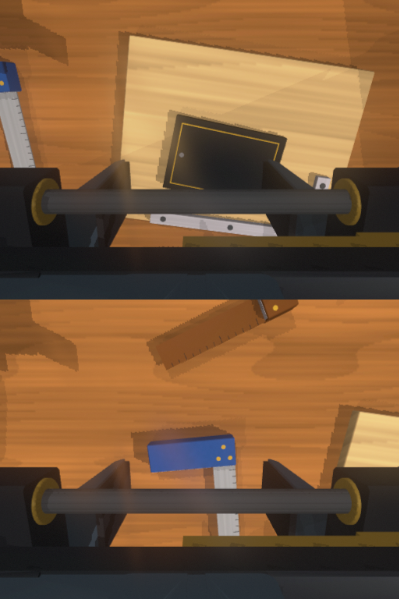

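The close view shows the large gilt-bordered plaque on the board and the blue square with its blade pointing away, so the choices are confirmed. The gripper hides the lower half of the wrist picture, so I'll move further out and measure from the depth clouds.

```bash
cat >> h.py <<'E'
def cloud(k,d):
    v,u=np.mgrid[:d.shape[0],:d.shape[1]]
    P=np.stack([(u-k["cx"])/k["fx"]*d,(v-k["cy"])/k["fy"]*d,d],-1)
    return (P-np.array(k["t"]))@np.array(k["R"])   # R^T (P-t)
E
python3 - <<'E'
from see import *
o1=views("sq",[((520,-340,270),np.pi),((520,-290,300),np.pi)],["square","stock_inner_left","stock_inner_right","blade_middle"])
o2=views("bd",[((650,-30,300),np.pi),((650,40,270),np.pi)],["fence","stop","corner","plaque_far_left","plaque_far_right","plaque_left_end"])
for o in(o1,o2):
  for t,v in o.items():
    if all(f for _,f in v):
      X,e=meet([ray(k,f[0][0]) for k,f in v]);print("tri",t,X.round(1),e)
def load(n):
    z=np.load(n+".npz");k={a:z[a] for a in("fx","fy","cx","cy","R","t")};return k,z["p"],z["d"]
for n in("sq0","sq1","bd0","bd1"):
    k,p,d=load(n);C=cloud(k,d);hsv=cv2.cvtColor(p,cv2.COLOR_RGB2HSV)
    val=(d>0)&(C[...,2]<60)&(C[...,2]>-10)
    if n[0]=="s":
        m=val&(hsv[...,0]>100)&(hsv[...,0]<130)&(hsv[...,1]>120)&(C[...,2]>18)
    else:
        m=val&(hsv[...,2]<75)&(abs(C[...,0]-582)<100)&(abs(C[...,1])<120)&(C[...,2]>24)
    lab=cv2.connectedComponentsWithStats(m.astype(np.uint8))
    i=1+np.argmax(lab[2][1:,4]);Q=C[lab[1]==i]
    rc=cv2.minAreaRect(Q[:,:2].astype(np.float32));print(n,len(Q),"z",np.percentile(Q[:,2],[5,50,95]).round(1),rc)
    if n[0]=="b":
        b=val&(hsv[...,0]<30)&(hsv[...,2]>140)&(abs(C[...,2]-18)<4);Q=C[b];print(" board z",np.median(Q[:,2]),cv2.minAreaRect(Q[:,:2].astype(np.float32)))
a=[cv2.imread(f"pics/{n}.png") for n in("bd0","bd1")]
cv2.imwrite("pics/m2.png",cv2.resize(np.vstack(a),None,fx=.78,fy=.78));print(r.get_state()["clock"])
E
```

```text
tri square [ 466.9 -351.9   12.8] [0.6, 0.6]
tri stock_inner_left [ 481.8 -290.4  -11.8] [1.3, 1.3]
tri stock_inner_right [ 488.  -400.8   50.7] [1.5, 1.5]
tri blade_middle [ 551.5 -301.9    9.3] [3.1, 3.1]
tri fence [676.8  12.1  21.8] [0.4, 0.4]
tri stop [642.8 145.6  -5.4] [0.4, 0.4]
tri corner [701.2 139.2  -4.7] [0.8, 0.8]
tri plaque_far_left [661.1  76.  -21.8] [1.6, 1.6]
tri plaque_left_end [564.2  11.6 530.6] [25.9, 25.9]
sq0 2305 z [27.2 28.5 29.9] ((466.07159423828125, -345.5988464355469), (37.998111724853516, 98.12255096435547), 5.389009952545166)
sq1 1120 z [27.1 28.5 29.9] ((464.06573486328125, -325.93499755859375), (37.64979553222656, 59.200523376464844), 5.269209861755371)
bd0 6814 z [30.1 31.5 32.9] ((582.6697998046875, 1.1064529418945312), (136.31219482421875, 86.57601928710938), 77.84270477294922)
 board z 19.46283254207892 ((588.8681640625, -52.538482666015625), (283.9165954589844, 533.126953125), 2.9198429584503174)
bd1 5934 z [30.2 31.6 32.9] ((584.9327392578125, 12.749351501464844), (112.35291290283203, 86.2359848022461), 77.83848571777344)
 board z 19.577079253916292 ((589.0845947265625, -37.044525146484375), (487.11077880859375, 257.55670166015625), 89.9371337890625)
12.825
```

View pics/m2.png

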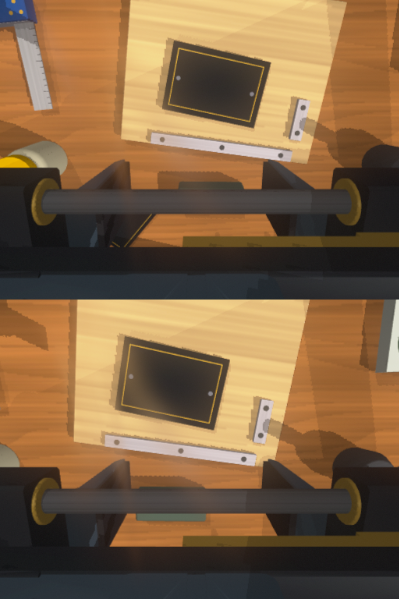

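Both views show plaque, fence and stop fully clear (fence around (185,455), stop (262,420) in the lower half). I'll segment by height instead of colour.

```bash
cat >> h.py <<'E'
def load(n):
    z=np.load(n+".npz");return {a:z[a] for a in("fx","fy","cx","cy","R","t")},z["p"],z["d"]
def rects(k,d,zmin,zmax=40,box=(480,730,-170,180),amin=150):
    C=cloud(k,cv2.medianBlur(d,3));m=(d>0)&(C[...,2]>zmin)&(C[...,2]<zmax)&(C[...,0]>box[0])&(C[...,0]<box[1])&(C[...,1]>box[2])&(C[...,1]<box[3])
    n,l,s,_=cv2.connectedComponentsWithStats(m.astype(np.uint8),connectivity=4);out=[]
    for i in range(1,n):
        if s[i,4]>amin:
            Q=C[l==i];c,(w,h),a=cv2.minAreaRect(Q[:,:2].astype(np.float32))
            if w<h: w,h,a=h,w,a+90   # a: direction of long side, deg
            out.append((np.round(c,1).tolist(),round(w,1),round(h,1),round((a-90+90)%180-90+90-90 if 0 else ((a)%180),2),round(float(np.median(Q[:,2])),1),s[i,4]))
    return out
E
python3 - <<'E'
from h import *
for n in("bd0","bd1"):
    k,p,d=load(n)
    for x in rects(k,d,24.5): print(n,x)
for n in("sq0","sq1"):
    k,p,d=load(n)
    for x in rects(k,d,21,box=(430,560,-440,-240)): print(n,x)
    for x in rects(k,d,7,box=(430,680,-440,-240)): print(n,"low",x)
E
```

```text
bd0 ([583.2, 1.5], 160.3, 110.2, 78.01, 31.5, np.int32(10903))
bd0 ([640.7, 147.1], 69.9, 20.6, 171.87, 28.3, np.int32(821))
bd0 ([688.5, 14.5], 250.2, 21.7, 82.11, 28.4, np.int32(2663))
bd1 ([583.2, 1.4], 160.2, 110.4, 77.96, 31.6, np.int32(12535))
bd1 ([640.9, 147.2], 70.4, 20.4, 172.4, 28.4, np.int32(915))
bd1 ([688.1, 14.6], 250.6, 21.0, 82.16, 28.4, np.int32(3031))
sq0 ([467.7, -354.9], 120.1, 40.5, 95.33, 28.5, np.int32(3295))
sq0 low ([537.5, -348.4], 180.5, 120.2, 5.33, 27.9, np.int32(5812))
sq1 ([467.7, -355.1], 120.4, 40.5, 95.39, 28.5, np.int32(2890))
sq1 low ([537.5, -348.6], 180.8, 120.4, 5.32, 27.9, np.int32(5119))
```

Two views agree to 0.3 mm and every size matches the text. Board: origin (565.0,21.45), yaw −7.9°. Plaque: centre (583.2,1.45), yaw −12.0°. Square: stock centre (467.7,−355.0), yaw +5.35°. I'll push the plaque to the fence with the open fingers, then to the stop.

```bash
cat >> h.py <<'E'
BY=np.radians(-7.88);B0=np.array([565.0,21.45])
EX=np.array([np.cos(BY),np.sin(BY)]);EY=np.array([-np.sin(BY),np.cos(BY)])
def W(xb,yb,z): return [*(B0+xb*EX+yb*EY),z]
def Bf(p): d=np.array(p[:2])-B0; return np.array([d@EX,d@EY])
def push(start,axis,coarse,limit,fmax,z,v=50,step=1.0):
    """from board point start along axis (0/1): straight to `coarse`, then 1 mm steps until fmax or limit"""
    s=np.array(start,float);r.pause(.1);f0=np.array(r.get_state()["ft_force"]);e=(EX,EY)[axis]
    s[axis]=coarse;r.move_straight(W(*s,z),v=v);log=[]
    while 1:
        st=r.get_state();f=-(np.array(st["ft_force"])-f0)[:2]@e;log.append((round(float(Bf(st["tool_pos"])[axis]),1),round(float(f),1)))
        if f>fmax or s[axis]>=limit: break
        s[axis]+=step;r.move_straight(W(*s,z),v=25)
    print("push",axis,log,"fz",round(st["ft_force"][2]-f0[2],1));return s
E
python3 - <<'E'
from h import *
o=DOWN(BY+np.pi)
r.move_to(W(-70,-17,90),o);r.move_straight(W(-70,-17,22),v=120)
s=push((-70,-17),0,-22,-8,12,22)
print(Bf(r.get_state()["tool_pos"]),r.get_state()["tool_pos"][2])
s[0]-=12;r.move_straight(W(*s,22),v=80);r.move_straight(W(*s,120),v=150)
r.grip(.5)
o=DOWN(BY+np.pi/2)
r.move_to(W(55,-132,110),o);r.move_straight(W(55,-132,22),v=120)
s=push((55,-132),1,-58,-45,12,22)
print(Bf(r.get_state()["tool_pos"]),r.get_state()["clock"])
s[1]-=12;r.move_straight(W(*s,22),v=80);r.move_straight(W(*s,150),v=150)
E
```

```text
push 0 [(-21.4, 0.2), (-21.3, 2.0), (-21.0, 3.7), (-20.1, 3.5), (-19.1, 3.7), (-17.8, 4.1), (-16.5, 4.8), (-15.2, 3.6), (-14.5, 3.9), (-14.5, 6.1), (-14.4, 8.1), (-14.4, 10.0), (-14.4, 11.3), (-14.4, 13.4)] fz 11.2
[-14.41637617 -17.09731535] 21.73376381693738
push 1 [(-57.9, 1.9), (-57.2, 3.2), (-56.0, 4.8), (-54.9, 5.0), (-53.8, 3.6), (-53.4, 6.0), (-53.4, 8.4), (-53.3, 11.3), (-53.3, 14.4)] fz 1.1
[ 55.03316677 -53.27815668] 26.7333
```

Both pushes ended firmly on a stop. Checking with the camera.

```bash
cat > chk.py <<'E'
from h import *
def check(tag,poses=((630,20,300),(630,70,270))):
    for i,q in enumerate(poses):
        r.move_to(q,DOWN(np.pi));r.pause(.3);k,p,d=shot(f"{tag}{i}")
        for x in rects(k,d,23.5,box=(480,730,-200,180)): print(x,"board",Bf(x[0]).round(1))
        hi=rects(k,d,30.1,box=(480,730,-200,180),amin=3000)
        for x in hi: print("  hi",x,"board",Bf(x[0]).round(1),"yaw rel",round(x[3]-90-np.degrees(BY),2))
E
python3 - <<'E'
from chk import *
check("c");print(r.get_state()["clock"])
cv2.imwrite("pics/c_crop.png",cv2.imread("pics/c1.png")[0:240])
E
```

```text
([634.6, 27.1], 260.2, 131.0, 82.06, 31.3, np.int32(12793)) board [68.2 15.1]
  hi ([628.5, 58.1], 160.0, 110.3, 82.04, 31.5, np.int32(9792)) board [57.9 45. ] yaw rel -0.08
([634.2, 27.2], 260.0, 130.5, 82.04, 31.4, np.int32(14549)) board [67.8 15.2]
  hi ([628.4, 58.4], 160.5, 110.3, 82.07, 31.5, np.int32(11152)) board [57.7 45.3] yaw rel -0.05
30.5
```

View pics/c_crop.png

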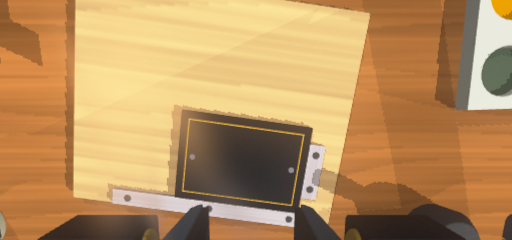

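The plaque is home: measured at board (57.8,45.1) against a target of (58,45), turned 0.07°. I'll grasp the square's stock high (tips 15.5 mm above its foot) so the inner finger clears the plaque's face, then lift it and check the hold.

```bash
python3 - <<'E'
from h import *
k=r.camera_params("top");print("block near edge",Bf(at_z(k,(258,113),40)).round())
r.grip(1.0)
o=DOWN(np.radians(95.36));g=[467.7,-355.0]
r.move_to(g+[110],o);r.move_straight(g+[15.5],v=120)
r.grip(0.3,45);s=r.get_state();print("gap mm",s["finger_gap"]*91,s["gripper_force"],s["tool_pos"])
f0=s["ft_force"][2]
r.move_straight(g+[170],v=150);r.pause(.2);s=r.get_state();print("gap mm",s["finger_gap"]*91,s["gripper_force"],"fz",s["ft_force"][2]-f0,"mom",s["moment"],s["clock"])
k,p,d=shot("hold");sc,_=r.snapshot("scene")
cv2.imwrite("pics/hold2.png",np.hstack([cv2.resize(p,(400,300)),cv2.resize(sc[40:240,130:397],(400,300))])[...,::-1])
E
```

```text
block near edge [186.  -1.]
gap mm 39.82430965203015 45.000119805336 [ 467.68084498 -355.01279218   15.50303985]
gap mm 39.92285621349568 44.99882519245148 fz -2.8121559529655853 mom [-0.10232927  0.10912831 -0.02760628] 36.2417
```

View pics/hold2.png

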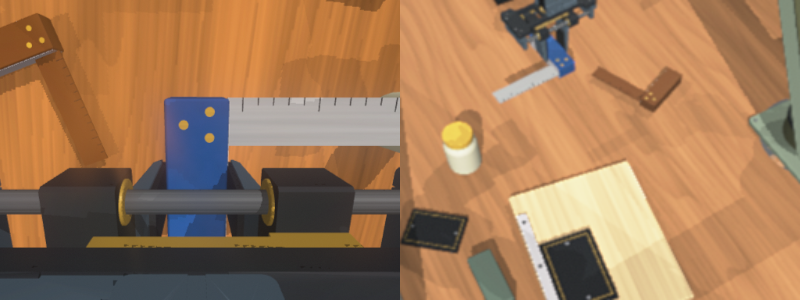

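The square is held level and firm (gap 39.9 mm, blade pointing away). Now I'll set it down 6 mm short of the plaque.

```bash
python3 - <<'E'
from h import *
o=DOWN(BY+np.pi/2);x,y=-23,1
r.move_to(W(x,y,150),o);r.move_straight(W(x,y,45),v=100);r.pause(.2)
f0=r.get_state()["ft_force"][2];z=38;r.move_straight(W(x,y,z),v=40);log=[]
while 1:
    r.pause(.05);s=r.get_state();f=s["ft_force"][2]-f0;log.append((round(s["tool_pos"][2],1),round(f,1)))
    if f>3 or z<32: break
    z-=.5;r.move_straight(W(x,y,z),v=15)
print(log,s["clock"])
r.grip(.62,10);r.pause(.2)
r.move_straight(W(x,y,120),v=100);r.move_to(W(x-50,y,120),DOWN(BY+np.pi))
print(r.get_state()["clock"])
k,p,d=shot("pl");cv2.imwrite("pics/pl_v.png",p[...,::-1])
sc,_=r.snapshot("scene");cv2.imwrite("pics/pl_s.png",cv2.resize(sc[120:290,170:370],(800,600))[:,:,::-1])
E
```

```text
[(np.float64(37.8), np.float64(1.0)), (np.float64(37.6), np.float64(0.5)), (np.float64(37.0), np.float64(-0.5)), (np.float64(36.5), np.float64(0.7)), (np.float64(36.0), np.float64(-0.6)), (np.float64(35.5), np.float64(1.0)), (np.float64(35.0), np.float64(0.7)), (np.float64(34.5), np.float64(0.1)), (np.float64(34.0), np.float64(-0.1)), (np.float64(33.5), np.float64(1.2)), (np.float64(33.5), np.float64(7.5))] 42.5583
45.625
```

View pics/pl_s.png

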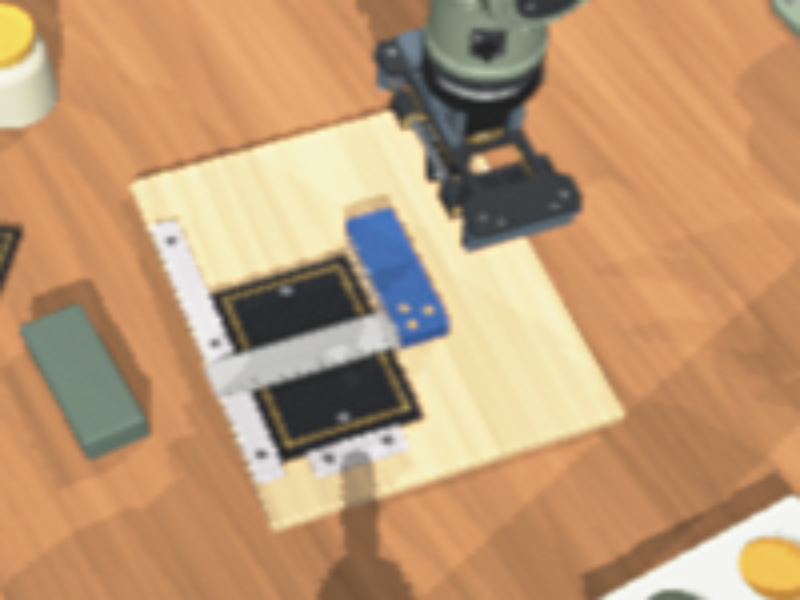

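The square sits in front of the plaque, blade across the middle (scene crop: stock (400,275), blade (300,350)). Now I'll press the stock home from behind with two fingers.

```bash
python3 - <<'E'
from chk import *
o=DOWN(BY+np.pi);r.grip(.78)
r.move_to(W(-76,1,70),o);r.move_straight(W(-76,1,27),v=100)
s=push((-76,1),0,-62,-50,9,27,v=40)
s[0]-=15;r.move_straight(W(*s,27),v=60);r.move_straight(W(*s,150),v=150)
for i,q in enumerate([(620,20,310),(620,70,290)]):
    r.move_to(q,DOWN(np.pi));r.pause(.3);k,p,d=shot(f"f{i}");C=cloud(k,d)
    hsv=cv2.cvtColor(p,cv2.COLOR_RGB2HSV)
    b=(C-[*B0,0])@np.array([[*EX,0],[*EY,0],[0,0,1]]).T
    ok=(d>0)&(b[...,2]>23)
    m=ok&(hsv[...,0]>100)&(hsv[...,0]<130)&(hsv[...,1]>110)&(abs(b[...,1])<75)&(abs(b[...,0]+17)<40)
    Q=b[m];print("stock",cv2.minAreaRect(Q[:,:2].astype(np.float32)),np.median(Q[:,2]))
    m=ok&(b[...,0]>10)&(b[...,0]<105)&(abs(b[...,1]-45)<100)&(b[...,2]>29.5);Q=b[m];print("plaque y range",np.percentile(Q[:,1],[0.2,99.8]))
    m=ok&(abs(b[...,1]-100)<15)&(b[...,0]<100)&(b[...,0]>-40);print("plaque near edge",np.percentile(b[m][:,0],[0.5]))
    m=ok&(abs(b[...,1]+10)<20)&(abs(b[...,0])<60);x=np.sort(b[m][:,0]);g=np.diff(x).max();print("max gap stock-plaque",g)
    m=ok&(hsv[...,2]>100)&(hsv[...,1]<70)&(b[...,0]>15)&(b[...,0]<100)&(b[...,1]>5)&(b[...,1]<85)&(b[...,2]>29);print("blade y",np.percentile(b[m][:,1],[1,50,99]))
print(r.get_state()["clock"])
cv2.imwrite("pics/f_v.png",cv2.resize(cv2.imread("pics/f0.png")[0:240],None,fx=1.5,fy=1.5))
E
```

```text
push 0 [(-61.8, 1.1), (-61.0, 0.7), (-60.2, 1.3), (-59.8, 3.6), (-57.9, 3.0), (-56.8, 2.1), (-55.7, 2.1), (-54.8, 2.7), (-54.6, 3.6), (-54.6, 6.7), (-54.6, 8.2), (-54.5, 11.1)] fz 7.7
stock ((-17.381938934326172, 1.0656967163085938), (38.44529342651367, 116.17852783203125), 0.09999773651361465) 46.52816947144889
plaque y range [-53.51655463 122.68965139]
plaque near edge [2.98693245]
max gap stock-plaque 0.5661331210984897
blade y [28.77761272 44.56831432 60.58495223]
stock ((-17.63002586364746, 20.525127410888672), (78.20925903320312, 38.00107955932617), 89.90418243408203) 46.545414626048355
plaque y range [-31.79063956 123.53065968]
plaque near edge [1.733384]
max gap stock-plaque 0.6463288800656208
blade y [ 9.9008711  43.17293331 60.54763416]
53.6333
```

View pics/f_v.png

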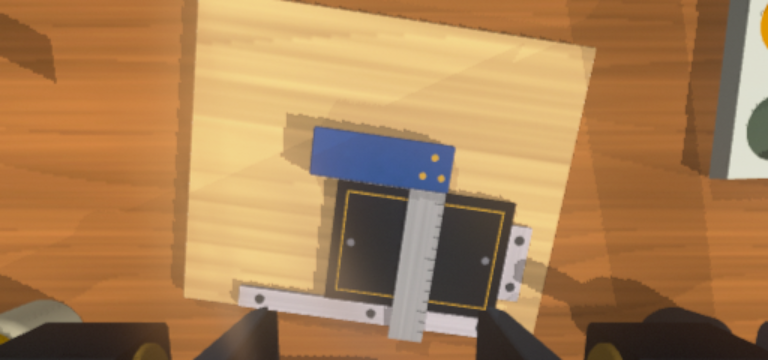

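Stock, contact and blade look right. I'll compare the plaque's left end with the earlier seated pictures before handing in.

```bash
python3 - <<'E'
from h import *
M=np.array([[*EX,0],[*EY,0],[0,0,1]])
for n in("c0","c1","f0","f1"):
    k,p,d=load(n);b=(cloud(k,cv2.medianBlur(d,3))-[*B0,0])@M.T
    res=[]
    for lo in(28,45,62,79):
        m=(d>0)&(b[...,2]>30.1)&(b[...,2]<36)&(b[...,0]>lo)&(b[...,0]<lo+17)&(b[...,1]>65)&(b[...,1]<150);res.append(b[m][:,1].max().round(1))
    far=[]
    m=(d>0)&(b[...,2]>30.1)&(b[...,2]<36)&(b[...,1]>70)&(b[...,1]<120)
    # gap to stop / fence: pixels at board height between plaque and strip
    g=(d>0)&(b[...,2]<23)&(b[...,0]>30)&(b[...,0]<88)&(abs(b[...,1]-125)<8)
    g2=(d>0)&(b[...,2]<23)&(b[...,1]>70)&(b[...,1]<118)&(abs(b[...,0]-113)<8)
    print(n,"left end",res,"far/near",b[m][:,0].max().round(1),b[m][:,0].min().round(1),"low px",g.sum(),g2.sum())
E
```

```text
c0 left end [np.float64(124.8), np.float64(124.8), np.float64(124.9), np.float64(124.9)] far/near 113.1 2.8 low px 0 0
c1 left end [np.float64(125.0), np.float64(125.0), np.float64(125.0), np.float64(124.9)] far/near 120.7 2.6 low px 0 0
f0 left end [np.float64(124.9), np.float64(125.0), np.float64(124.9), np.float64(124.8)] far/near 129.2 2.7 low px 0 0
f1 left end [np.float64(124.9), np.float64(124.8), np.float64(124.9), np.float64(124.8)] far/near 112.7 2.7 low px 0 0
```

The left end is unchanged at 124.9 mm (stop face at 125) and there is no gap at either stop.

```bash
python3 -c "
from cell import r
print(r.close_job(), r.get_state()['clock'])"
```

```text
the job is handed in; nothing more can be done
the job is handed in; nothing more can be done
```

The job is handed in at about 54 s: the plaque measured home against fence and stop with no visible gap, and the square's stock is flush along its near edge with the blade over the middle third; the judge's verdict was not shown.

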